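# Find the stiff push switch by feel and reject it

## Robot

A 6-joint arm with a two-finger parallel gripper is mounted at the origin on a cart in front of the work surface, level with it; the furniture and walls round the work are solid. World frame = base frame: x ahead of the robot, y to its left, z up, the work surface at z = 0. Lengths are in mm, angles in rad, forces in N, time in s.
With the tool pointing down it reaches from about 350 to 875 mm from the base axis. Payload 4.2 kg.
Tool frame: the origin (TCP) lies between the finger pads; the fingertips stand 19 mm ahead of it and the grasp point (between the pads) is the TCP; y points along the fingers, z is the direction in which the jaws open and shut, and the axes are right-handed (so a half turn about y gives the same grasp; the last joint's range is limited). The gripper opens to 85 mm and grips with 20 to 120 N. Pads are 22 mm wide; open, the fingers measure 114 mm over their backs; the gripper's body (76 mm by 85 mm) begins 54 mm behind the grasp point. The pads swing forward as they close: fully open they stand 13 mm farther back than shut.
Start: joints at [1.459, 0.385, 0.008, 0, -1.194, -0.259], TCP at [226.443, 582.514, 250.312] pointing down, gripper open.
Joint ranges: [-3.14, 3.14], [-1.21, 2.06], [-1.07, 1.41], [-3.16, 2.05], [-2.99, -0.16], [-3.1, 3.1]. Speed limits (rad/s): [2.79, 2.79, 3.14, 3.14, 3.14, 3.14].

## Interface

Orientations are given as a unit quaternion [x, y, z, w].
In Python, from bench import arm gives the robot as it stands.
- The arm moves only by the shell command python3 -m inch 'ROWS'. ROWS is JSON, a list of rows, each a list of 7 numbers: the opening, from 0 (shut) to 1 (fully open), then the shift along the tool's x, y, z in cm, then the turn, a rotation vector about the tool's x, y, z in degrees. A call has 1 to 20 rows; each row is the pose to reach, as a shift and turn from the pose commanded when the call began, along the tool's axes at that moment; what a row does not reach only later rows make up. A row lasts 1/12 s, in which the tool goes at most 41.7 mm and 7.16 degrees, less where a joint would pass 70% of its speed; a pose out of reach is approached as far as the arm can. A call with a gripper value outside its range is refused whole. The fingers move at their own pace and stop on an object; the grip force is fixed at half the most. Time passes only in rows, so rows that repeat a pose let the fingers close. It gives the time, the measured TCP pose, the force and the opening at its end, in the units of the state.
- arm.read_state(): the state, without advancing time (a new reading comes with each control period).
- arm.get_image(name): name is "side" or "top" or "wrist"; returns the picture (384x512x3 uint8, red, green, blue); there is no depth.
- arm.camera_params(name): a dict with "fx", "fy", "cx", "cy" (pixels), "rvec" (rotation vector, rad) and "tvec" (3), from world to camera coordinates, as OpenCV has them. Camera axes: x right, y down, z forward; pixel columns grow to the right and rows downward; lengths in mm; the calibration is good to about 2 mm. A picture is of the moment at which its call begins: read the wrist's pose just before it. camera_params takes no time and is no camera call; for the wrist camera it gives the pose at the moment of the call.
- arm.job_done(): hands the job in, once; it reports no verdict.
Trained networks look in the newest picture that a camera, given by its name, has taken for a name from the list of things; names that differ only in an ending like _2 or _b are one class to them, and where a whole thing is asked for, a point or a joint stands for the part that bears it (a point fixed in the world has none). Each returns a list of dicts, best first, with "conf" (0 to 1); they miss things now and then, are a little off and sometimes report something else, mostly with a low value. They report only what shows in the picture. A call takes as long as a camera call. They do not tell look-alikes from the thing itself.
- arm.masks_of(label, camera): "mask" (384x512 bool, what is visible of it) and "extent" ([left, top, width, height] in pixels, round what is visible of it).
The state is a dict: "clock": time; "joints": joint angles; "joint_vel": joint speeds; "joint_efforts": joint torques, N m; "position": TCP position; "ee_rot": TCP orientation; "contact_force": force on the tool from outside, world axes, zero at the start; "wrist_torque": the same for the moment, N m; "gripper_width": finger opening in mm.
Only numpy, scipy, OpenCV 4.12 (cv2) and the standard library are available. Lean on these libraries where they do the work, as an engineer would, in place of code of your own. Each camera call takes 0.05 s, during which the arm holds its last target.

## Task

Three look-alike push switches stand on round pads on the bench. Press the blue key of each one gently with closed fingers until it clicks and stays down, never pushing a key with more than 16 N, and feel how much push each one needs. Then set the switch that needed the most push upright in the middle of the orange tray without dropping it, and leave the other two switches and the other things standing where they are.

Things in the scene. Friction and masses are not known exactly. Their poses are not given: they have to be found in the camera images.
- pad_1: round grey pad, diameter 80 mm, 3 mm thick, fixed on the worktop; origin: centre of its underside. A push switch stands loose on it, axis within 4 mm of the pad's. Switch: round white housing, diameter 50 mm (grip it there), 34 mm high, 0.1 to 0.16 kg, with a round blue key, diameter 23 mm, on its axis; key top 50 mm above the switch's underside (46 mm once latched)
- pad_2: the same pad with the second switch. How a key works: pressed, it yields on a spring (3.6 N per mm); 1 to 3 mm down the force peaks (at 4 to 10.5 N), the key clicks, snaps away from the finger to 3.6 mm below its free height and stays latched there. Pressed on, it yields again and meets a hard stop at 6.8 mm
- pad_3: the same pad with the third switch. The three switches look alike and stand on the pads in a different order at each start; their peak forces differ by at least 2 N, and the stiffest can only be found by feel
- reject_tray: orange open tray fixed on the worktop, 150 mm (its x) x 180 mm (its y) x 28 mm high, walls and floor 4 mm thick. Origin: centre of the underside; z up
- timer: bystander: white countdown timer, 62 x 78 x 21 mm, origin at the centre of its underside
- beaker: bystander: grey-green plastic beaker, 85 mm wide, 108 mm high, origin at the centre of its underside
- tape_roll: bystander: roll of tan tape lying flat, 96 mm wide, 25 mm high, origin at the centre of its underside
Things that resemble listed ones, but are neither listed nor needed, are in the scene too. Of the things that look like the reject_tray, the larger one is meant.

How it is judged:
By the outcome, as a careful person would: the job done as asked, in the order asked, and still so for the second after the job is handed in, with the robot touching nothing.
It also fails if it takes over 64 s, if anything falls off the work surface, if the arm or the gripper's body presses on something with over 40 N, if the wrist force passes 120 N, or if a joint passes its speed limit or range.

## Working session

There is one attempt and no reset: what is moved stays moved. The work goes in short steps, Python scripts to look and compute and a shell command to move; the robot and the scene stay as the last step left them, time stands still between calls to the robot, and variables do not carry over. Pictures are saved under pics/ and viewed, and the job is handed in when it is done.

```bash
ls; mkdir -p pics
python3 - <<'E'
from bench import arm
import cv2,numpy as np
s=arm.read_state()
print({k:np.round(v,3).tolist() for k,v in s.items()})
for n in ("side","top","wrist"):
    cv2.imwrite(f"pics/a_{n}.png",arm.get_image(n)[:,:,::-1])
    p=arm.camera_params(n); print(n,{k:np.round(v,3).tolist() for k,v in p.items()})
print(arm.read_state()["clock"])
E
```

```text
pics
{'clock': 0.0, 'joints': [1.459, 0.386, 0.007, -0.001, -1.194, -0.259], 'joint_vel': [0.0, 0.001, -0.0, 0.0, -0.001, -0.001], 'joint_efforts': [-0.001, -39.229, 18.839, 4.186, -0.005, -0.0], 'position': [226.258, 582.033, 249.216], 'ee_rot': [-0.13, -0.694, 0.696, 0.131], 'contact_force': [-0.04, -0.196, 0.232], 'wrist_torque': [-0.041, -0.038, 0.015], 'gripper_width': 85.608}
side {'fx': 364.083, 'fy': 364.083, 'cx': 253.624, 'cy': 196.853, 'rvec': [2.088, -0.16, 0.095], 'tvec': [-578.435, 159.833, 859.53]}
top {'fx': 473.344, 'fy': 473.344, 'cx': 249.179, 'cy': 189.746, 'rvec': [2.171, -2.148, 0.147], 'tvec': [141.612, 597.876, 1542.033]}
wrist {'fx': 291.405, 'fy': 291.405, 'cx': 255.33, 'cy': 188.143, 'rvec': [-1.661, 2.43, 0.375], 'tvec': [624.475, -39.384, 380.6]}
0.15
```

View pics/a_side.png

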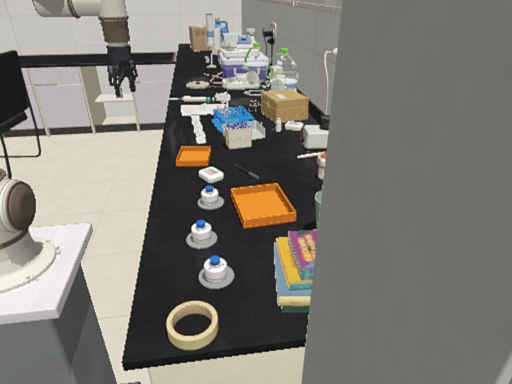

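View pics/a_top.png

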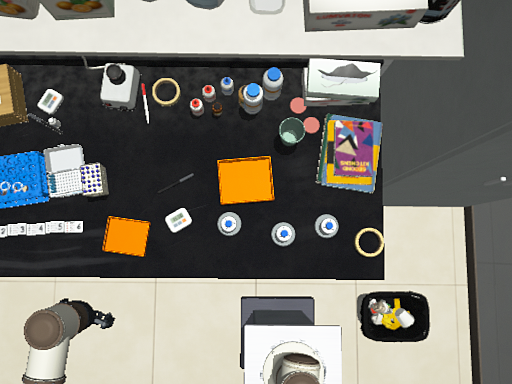

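View pics/a_wrist.png

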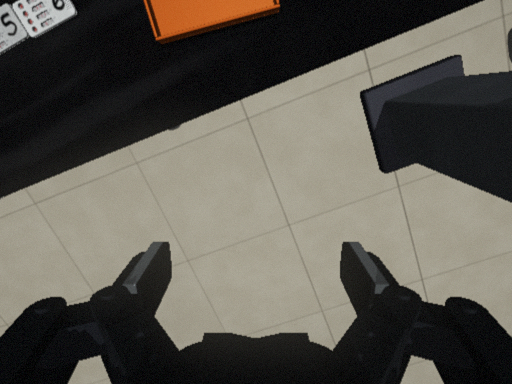

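The top view shows switches at about (229,224), (284,233) and (327,226). The large orange tray is at (246,180), the smaller look-alike at (127,236), the timer at (178,220), the beaker at (291,130) and the tape at (369,241). Next I localise them.

```bash
cat > h.py <<'E'
from bench import arm
import cv2,numpy as np
from scipy.spatial.transform import Rotation as R
def ray(n,u,v,p=None):
    p=p or arm.camera_params(n); M=cv2.Rodrigues(np.array(p["rvec"],float))[0]; t=np.array(p["tvec"],float)
    d=M.T@np.array([(u-p["cx"])/p["fx"],(v-p["cy"])/p["fy"],1.]); return -M.T@t,d
def atz(n,u,v,z,p=None):
    c,d=ray(n,u,v,p); return c+d*(z-c[2])/d[2]
def tri(obs):
    A=np.zeros((3,3));b=np.zeros(3)
    for n,u,v in obs:
        c,d=ray(n,u,v); d/=np.linalg.norm(d); P=np.eye(3)-np.outer(d,d); A+=P;b+=P@c
    return np.linalg.solve(A,b)
def blobs(img,lo,hi,amin=8):
    m=cv2.inRange(cv2.cvtColor(img,cv2.COLOR_RGB2HSV),lo,hi)
    n,l,s,c=cv2.connectedComponentsWithStats(m)
    return [(c[i].round(1).tolist(),s[i].tolist()) for i in range(1,n) if s[i][4]>=amin]
E
python3 - <<'E'
from h import *
for n in ("top","side"):
    im=arm.get_image(n)
    for b in blobs(im,(100,120,60),(125,255,255)):
        x,y=b[0]
        if (n=="top" and 205<y<250 and x>200) or (n=="side" and y>180 and x<230): print(n,b, atz(n,x,y,52).round(1))
    for l in ("pad_1","reject_tray","timer","beaker","tape_roll"):
        for r in arm.masks_of(l,n):
            v,u=np.nonzero(r["mask"]); print(n,l,round(r["conf"],2),r["extent"],atz(n,u.mean(),v.mean(),5).round(0))
            if l=="reject_tray" and n=="top":
                q=cv2.minAreaRect(np.stack([u,v],1).astype(np.float32)); print([atz(n,*c,28).round(0).tolist() for c in cv2.boxPoints(q)])
E
```

```text
top ([228.1, 223.3], [225, 221, 7, 6, 33]) [483.  215.9  52. ]
top ([328.9, 225.1], [326, 222, 7, 7, 38]) [ 480.5 -114.7   52. ]
top ([284.0, 232.9], [281, 230, 7, 7, 36]) [453.5  32.6  52. ]
top pad_1 0.77 [312.6, 214.1, 26.6, 20.6] [ 482. -110.    5.]
top pad_1 0.72 [268.3, 220.3, 26.6, 24.2] [456.  42.   5.]
top pad_1 0.48 [219.6, 212.4, 21.0, 22.9] [486. 213.   5.]
top reject_tray 0.78 [100.8, 216.5, 50.9, 41.2] [441. 557.   5.]
[[392.0, 629.0, 28.0], [509.0, 617.0, 28.0], [488.0, 474.0, 28.0], [371.0, 489.0, 28.0]]
top reject_tray 0.64 [220.5, 155.4, 54.8, 47.1] [635. 160.   5.]
[[700.0, 259.0, 28.0], [717.0, 74.0, 28.0], [565.0, 61.0, 28.0], [548.0, 244.0, 28.0]]
top timer 0.33 [270.6, 221.4, 25.5, 25.1] [453.  33.   5.]
top beaker 0.55 [278.4, 114.7, 26.6, 32.6] [808.   3.   5.]
top beaker 0.38 [315.1, 213.7, 23.7, 20.5] [ 484. -111.    5.]
top tape_roll 0.77 [354.8, 230.8, 30.6, 27.2] [ 428. -257.    5.]
side ([208.8, 187.5], [205, 185, 9, 6, 42]) [483.9 215.3  52. ]
side ([200.4, 222.5], [196, 219, 10, 8, 64]) [453.9  31.8  52. ]
side ([214.4, 259.3], [210, 255, 10, 10, 78]) [ 480.1 -117.9   52. ]
side pad_1 0.7 [186.7, 233.2, 28.3, 13.9] [445.  17.   5.]
side pad_1 0.52 [196.3, 194.3, 30.4, 14.6] [488. 200.   5.]
side pad_1 0.52 [199.6, 267.7, 37.2, 20.3] [ 481. -130.    5.]
side reject_tray 0.77 [175.0, 147.5, 36.2, 18.8] [440. 572.   5.]
side reject_tray 0.73 [232.3, 184.1, 62.3, 46.8] [636. 167.   5.]
side timer 0.85 [199.6, 169.6, 27.2, 12.8] [497. 400.   5.]
side beaker 0.64 [311.5, 193.1, 10.3, 30.2] [799. 140.   5.]
side beaker 0.57 [196.6, 200.0, 26.6, 8.9] [487. 198.   5.]
side tape_roll 0.71 [165.8, 299.2, 51.0, 49.7] [ 427. -249.    5.]
```

```bash
cat >> h.py <<'E'
def plan(x,y,z,yawdeg=None):
    s=arm.read_state(); r=R.from_quat(s["ee_rot"]); d=np.array([x,y,z])-s["position"]
    print("t",round(s["clock"],2),"pos",np.round(s["position"],1),"F",np.round(s["contact_force"],2),"w",round(s["gripper_width"],1),"q6",round(s["joints"][5],2))
    print("axes x,y,z:",r.as_matrix().T.round(3).tolist())
    print("shift cm",(r.inv().apply(d)/10).round(2),"dist",np.linalg.norm(d).round(0))
E
python3 - <<'E'
from h import *
plan(483.5,215.6,110)
E
```

```text
t 0.75 pos [226.4 582.5 250.3] F [-0.3   0.55 -0.82] w 85.3 q6 -0.26
axes x,y,z: [[-0.932, 0.362, 0.0], [-0.0, 0.0, -1.0], [-0.362, -0.932, -0.0]]
shift cm [-37.26  14.03  24.88] dist 469.0
```

```bash
python3 -m inch '[[0,-3,1,2,0,0,0],[0,-6,2,4,0,0,0],[0,-9,3,6,0,0,0],[0,-12,4,8,0,0,0],[0,-15,5.5,10,0,0,0],[0,-18,7,12,0,0,0],[0,-21,8,14,0,0,0],[0,-24,9,16,0,0,0],[0,-27,10,18,0,0,0],[0,-30,11.3,20,0,0,0],[0,-33,12.4,22,0,0,0],[0,-36,13.5,24,0,0,0],[0,-37.26,14.03,24.88,0,0,0],[0,-37.26,14.03,24.88,0,0,0],[0,-37.26,14.03,24.88,0,0,0],[0,-37.26,14.03,24.88,0,0,0]]'
python3 - <<'E'
from h import *
p=arm.camera_params("wrist"); im=arm.get_image("wrist"); cv2.imwrite("pics/b_wrist.png",im[:,:,::-1])
for b in blobs(im,(100,120,60),(125,255,255),60): print(b,atz("wrist",*b[0],53,p).round(1))
plan(483.5,215.6,76)
E
```

```text
clock: 2.08
position: [483.7, 216.2, 110.4]
ee_rot: [0.13, 0.695, -0.695, -0.13]
contact_force: [-0.1, 0.1, -0.2]
gripper_width: -0.2
([256.3, 214.6], [240, 199, 33, 30, 784]) [485.  215.4  53. ]
t 2.13 pos [483.6 216.6 110.6] F [-0.98 -0.07 -0.46] w -0.4 q6 0.47
axes x,y,z: [[-0.932, 0.361, -0.001], [0.001, 0.001, -1.0], [-0.361, -0.932, -0.001]]
shift cm [-0.03  3.46  0.1 ] dist 35.0
```

View pics/b_wrist.png

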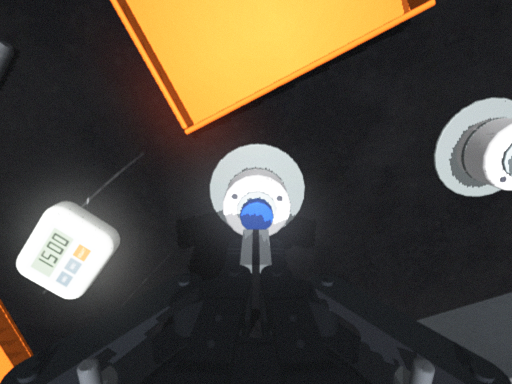

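The wrist view shows switch A's key at (256,214), directly ahead of the closed fingertips, which agrees with the top and side estimates. I descend to just above it.

```bash
python3 -m inch '[[0,-0.06,1.2,0.06,0,0,0],[0,-0.06,2.4,0.06,0,0,0],[0,-0.06,3.1,0.06,0,0,0],[0,-0.06,3.4,0.06,0,0,0],[0,-0.06,3.4,0.06,0,0,0],[0,-0.06,3.4,0.06,0,0,0]]'
for i in 1 2 3; do python3 - <<'E'
from h import *
plan(484,215.5,72)
E
done
python3 - <<'E'
from h import *
cv2.imwrite("pics/c_wrist.png",arm.get_image("wrist")[:,:,::-1])
F=[arm.read_state()["contact_force"][2] for _ in range(5)]; print(F)
E
```

```text
clock: 2.63
position: [484.0, 215.5, 76.4]
ee_rot: [0.13, 0.695, -0.695, -0.13]
contact_force: [0.3, 1.0, 0.4]
gripper_width: 0.3
t 2.63 pos [484.  215.5  76.4] F [0.29 0.96 0.35] w 0.3 q6 0.48
axes x,y,z: [[-0.932, 0.361, -0.0], [0.001, 0.0, -1.0], [-0.361, -0.932, -0.001]]
shift cm [ 0.    0.44 -0.  ] dist 4.0
t 2.63 pos [484.  215.5  76.4] F [0.29 0.96 0.35] w 0.3 q6 0.48
axes x,y,z: [[-0.932, 0.361, -0.0], [0.001, 0.0, -1.0], [-0.361, -0.932, -0.001]]
shift cm [ 0.    0.44 -0.  ] dist 4.0
t 2.63 pos [484.  215.5  76.4] F [0.29 0.96 0.35] w 0.3 q6 0.48
axes x,y,z: [[-0.932, 0.361, -0.0], [0.001, 0.0, -1.0], [-0.361, -0.932, -0.001]]
shift cm [ 0.    0.44 -0.  ] dist 4.0
[np.float64(-0.27592777608034674), np.float64(-0.27592777608034674), np.float64(-0.27592777608034674), np.float64(-0.27592777608034674), np.float64(-0.27592777608034674)]
```

View pics/c_wrist.png

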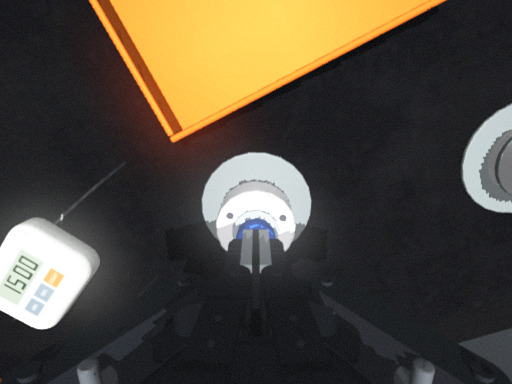

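```bash
f(){ grep -E 'clock|position|contact' | tr '\n' ' '; echo; }
python3 -m inch '[[0,0,0.1,0,0,0,0],[0,0,0.2,0,0,0,0],[0,0,0.3,0,0,0,0],[0,0,0.3,0,0,0,0]]' | f
python3 -m inch '[[0,0,0.03,0,0,0,0],[0,0,0.03,0,0,0,0]]' | f
python3 -m inch '[[0,0,0.03,0,0,0,0],[0,0,0.03,0,0,0,0]]' | f
python3 -m inch '[[0,0,0.03,0,0,0,0],[0,0,0.03,0,0,0,0]]' | f
python3 -m inch '[[0,0,0.03,0,0,0,0],[0,0,0.03,0,0,0,0]]' | f
python3 -m inch '[[0,0,0.03,0,0,0,0],[0,0,0.03,0,0,0,0]]' | f
python3 -m inch '[[0,0,0.03,0,0,0,0],[0,0,0.03,0,0,0,0]]' | f
```

```text
clock: 3.02 position: [483.9, 214.7, 73.0] contact_force: [-0.2, -0.6, 1.0] 
clock: 3.18 position: [483.9, 214.8, 72.7] contact_force: [0.6, -0.1, -0.2] 
clock: 3.35 position: [483.9, 214.8, 72.4] contact_force: [0.1, 0.2, -0.1] 
clock: 3.52 position: [483.9, 214.8, 72.1] contact_force: [-0.7, -0.6, 0.3] 
clock: 3.68 position: [483.9, 214.8, 71.9] contact_force: [0.2, -1.3, 1.4] 
clock: 3.85 position: [484.0, 214.9, 71.6] contact_force: [-0.8, -0.7, 1.9] 
clock: 4.02 position: [484.0, 214.9, 71.4] contact_force: [-0.6, 0.4, 2.8]
```

```bash
f(){ grep -E 'clock|position|contact' | tr '\n' ' '; echo; }
python3 -m inch '[[0,0,0.03,0,0,0,0],[0,0,0.03,0,0,0,0]]' | f
python3 -m inch '[[0,0,0.03,0,0,0,0],[0,0,0.03,0,0,0,0]]' | f
python3 -m inch '[[0,0,0.03,0,0,0,0],[0,0,0.03,0,0,0,0]]' | f
python3 -m inch '[[0,0,0.03,0,0,0,0],[0,0,0.03,0,0,0,0]]' | f
python3 -m inch '[[0,0,0.03,0,0,0,0],[0,0,0.03,0,0,0,0]]' | f
python3 -m inch '[[0,0,0.03,0,0,0,0],[0,0,0.03,0,0,0,0]]' | f
```

```text
clock: 4.18 position: [484.0, 214.9, 71.1] contact_force: [-1.4, -0.4, 3.6] 
clock: 4.35 position: [484.0, 214.9, 70.8] contact_force: [-1.4, -0.6, 3.1] 
clock: 4.52 position: [484.0, 214.9, 70.6] contact_force: [-1.2, -0.3, 6.1] 
clock: 4.68 position: [484.0, 214.9, 70.4] contact_force: [-2.4, -1.3, 5.9] 
clock: 4.85 position: [484.0, 214.9, 70.2] contact_force: [-1.7, -0.8, 6.9] 
clock: 5.02 position: [484.0, 214.9, 70.0] contact_force: [-2.9, 0.6, 9.0]
```

```bash
f(){ grep -E 'clock|position|contact' | tr '\n' ' '; echo; }
python3 -m inch '[[0,0,0.03,0,0,0,0],[0,0,0.03,0,0,0,0]]' | f
python3 -m inch '[[0,0,0.03,0,0,0,0],[0,0,0.03,0,0,0,0]]' | f
python3 -m inch '[[0,0,0.03,0,0,0,0],[0,0,0.03,0,0,0,0]]' | f
```

```text
clock: 5.18 position: [484.0, 214.9, 69.8] contact_force: [-1.6, -1.0, 8.3] 
clock: 5.35 position: [484.0, 214.9, 69.6] contact_force: [-2.4, -0.6, 8.8] 
clock: 5.52 position: [484.0, 214.9, 69.4] contact_force: [-2.3, -0.2, 9.5]
```

```bash
f(){ grep -E 'clock|position|contact' | tr '\n' ' '; echo; }
python3 -m inch '[[0,0,0.03,0,0,0,0],[0,0,0.03,0,0,0,0]]' | f
python3 -m inch '[[0,0,0.03,0,0,0,0],[0,0,0.03,0,0,0,0]]' | f
```

```text
clock: 5.68 position: [483.9, 214.9, 68.2] contact_force: [0.9, -0.8, 0.7] 
clock: 5.85 position: [484.0, 215.0, 67.7] contact_force: [-1.0, 0.6, 2.5]
```

It clicked at about 10 N: the force built to 9.5 N, then dropped as the tool sank. Now I lift and go to switch B.

```bash
python3 -m inch '[[0,0,-1.5,0,0,0,0],[0,0,-3.5,0,0,0,0],[0,-0.8,-4,3.5,0,0,0],[0,-1.6,-4,7.5,0,0,0],[0,-2.4,-4,11,0,0,0],[0,-3.2,-4,15,0,0,0],[0,-3.8,-4,18.12,0,0,0],[0,-3.8,-4,18.12,0,0,0],[0,-3.8,-4,18.12,0,0,0],[0,-3.8,-4,18.12,0,0,0]]'
python3 - <<'E'
from h import *
p=arm.camera_params("wrist"); im=arm.get_image("wrist"); cv2.imwrite("pics/d_wrist.png",im[:,:,::-1])
for b in blobs(im,(100,120,60),(125,255,255),60): print(b,atz("wrist",*b[0],53,p).round(1))
plan(453.9,32.2,74)
E
```

```text
clock: 6.68
position: [453.9, 32.1, 107.8]
ee_rot: [0.131, 0.695, -0.695, -0.13]
contact_force: [-0.5, 0.5, 0.6]
gripper_width: 0.1
([471.7, 95.1], [448, 76, 49, 39, 1462]) [ 480.9 -113.7   53. ]
([256.0, 215.9], [240, 201, 33, 28, 757]) [455.4  31.5  53. ]
([10.9, 263.6], [0, 248, 27, 33, 683]) [484.1 204.8  53. ]
t 6.73 pos [454.1  32.7 107.8] F [-0.32 -1.15 -0.02] w 0.2 q6 0.77
axes x,y,z: [[-0.932, 0.362, -0.0], [0.0, 0.0, -1.0], [-0.362, -0.932, -0.0]]
shift cm [0.   3.38 0.05] dist 34.0
```

View pics/d_wrist.png

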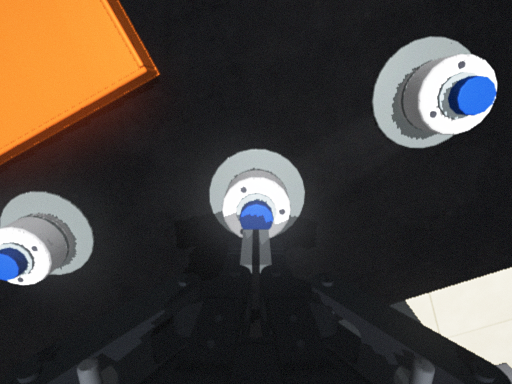

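The wrist view shows B's key at (256,216), directly ahead of the tips. A is at (11,264) and C at (472,95). I descend and press.

```bash
f(){ grep -E 'clock|position|contact' | tr '\n' ' '; echo; }
python3 -m inch '[[0,-0.03,1.2,0.03,0,0,0],[0,-0.03,2.4,0.03,0,0,0],[0,-0.03,3.1,0.03,0,0,0],[0,-0.03,3.4,0.03,0,0,0],[0,-0.03,3.4,0.03,0,0,0],[0,-0.03,3.4,0.03,0,0,0]]' | f
python3 -m inch '[[0,0,0.03,0,0,0,0],[0,0,0.06,0,0,0,0],[0,0,0.09,0,0,0,0],[0,0,0.09,0,0,0,0]]' | f
python3 -m inch '[[0,0,0.03,0,0,0,0],[0,0,0.03,0,0,0,0]]' | f
python3 -m inch '[[0,0,0.03,0,0,0,0],[0,0,0.03,0,0,0,0]]' | f
python3 -m inch '[[0,0,0.03,0,0,0,0],[0,0,0.03,0,0,0,0]]' | f
python3 -m inch '[[0,0,0.03,0,0,0,0],[0,0,0.03,0,0,0,0]]' | f
python3 -m inch '[[0,0,0.03,0,0,0,0],[0,0,0.03,0,0,0,0]]' | f
python3 -m inch '[[0,0,0.03,0,0,0,0],[0,0,0.03,0,0,0,0]]' | f
```

```text
clock: 7.23 position: [454.1, 32.3, 74.0] contact_force: [0.4, 0.3, 0.1] 
clock: 7.57 position: [454.0, 31.8, 73.3] contact_force: [0.5, -0.3, -0.2] 
clock: 7.73 position: [453.9, 31.7, 72.8] contact_force: [-0.3, 0.4, 0.7] 
clock: 7.9 position: [453.8, 31.7, 72.4] contact_force: [-0.0, 1.2, 0.4] 
clock: 8.07 position: [453.9, 31.8, 72.1] contact_force: [-0.4, -0.1, -0.2] 
clock: 8.23 position: [453.9, 31.8, 71.9] contact_force: [-0.1, 0.5, 0.8] 
clock: 8.4 position: [453.9, 31.8, 71.6] contact_force: [-1.3, -0.5, 1.2] 
clock: 8.57 position: [453.9, 31.8, 71.3] contact_force: [-1.2, -0.5, 3.1]
```

```bash
f(){ grep -E 'clock|position|contact' | tr '\n' ' '; echo; }
python3 -m inch '[[0,0,0.03,0,0,0,0],[0,0,0.03,0,0,0,0]]' | f
python3 -m inch '[[0,0,0.03,0,0,0,0],[0,0,0.03,0,0,0,0]]' | f
python3 -m inch '[[0,0,0.03,0,0,0,0],[0,0,0.03,0,0,0,0]]' | f
python3 -m inch '[[0,0,0.03,0,0,0,0],[0,0,0.03,0,0,0,0]]' | f
python3 -m inch '[[0,0,0.03,0,0,0,0],[0,0,0.03,0,0,0,0]]' | f
```

```text
clock: 8.73 position: [453.9, 31.8, 71.1] contact_force: [-0.9, -0.0, 3.6] 
clock: 8.9 position: [453.9, 31.8, 70.8] contact_force: [-1.3, 0.1, 4.5] 
clock: 9.07 position: [453.9, 31.8, 70.5] contact_force: [-1.1, -0.4, 5.9] 
clock: 9.23 position: [453.9, 31.8, 70.3] contact_force: [-2.0, 0.4, 6.3] 
clock: 9.4 position: [453.9, 31.9, 69.9] contact_force: [0.6, 0.8, 0.8]
```

```bash
f(){ grep -E 'clock|position|contact' | tr '\n' ' '; echo; }
python3 -m inch '[[0,0,0.04,0,0,0,0],[0,0,0.04,0,0,0,0]]' | f
python3 - <<'E'
from h import *
plan(480.6,-115.5,107)
E
```

```text
clock: 9.57 position: [453.6, 31.7, 68.9] contact_force: [-0.0, 0.5, 0.7] 
t 9.57 pos [453.6  31.7  68.9] F [-0.01  0.45  0.69] w 0.2 q6 0.77
axes x,y,z: [[-0.932, 0.363, 0.001], [-0.001, -0.0, -1.0], [-0.363, -0.932, 0.0]]
shift cm [-7.85 -3.81 12.74] dist 154.0
```

B clicked at about 6.5 N, with force near zero afterwards. On to C.

```bash
python3 -m inch '[[0,0,-1.5,0,0,0,0],[0,0,-3.5,0,0,0,0],[0,-1.6,-3.8,2.6,0,0,0],[0,-3.6,-3.8,6,0,0,0],[0,-5.6,-3.8,9.2,0,0,0],[0,-7.2,-3.8,11.8,0,0,0],[0,-7.85,-3.8,12.74,0,0,0],[0,-7.85,-3.8,12.74,0,0,0],[0,-7.85,-3.8,12.74,0,0,0],[0,-7.85,-3.8,12.74,0,0,0]]'
python3 - <<'E'
from h import *
p=arm.camera_params("wrist"); im=arm.get_image("wrist"); cv2.imwrite("pics/e_wrist.png",im[:,:,::-1])
for b in blobs(im,(100,120,60),(125,255,255),60): print(b,atz("wrist",*b[0],53,p).round(1))
plan(480.6,-115.5,74)
E
```

```text
clock: 10.4
position: [480.4, -114.7, 107.0]
ee_rot: [0.13, 0.695, -0.695, -0.13]
contact_force: [-0.5, 0.1, 0.1]
gripper_width: 0.2
([258.3, 215.4], [242, 200, 33, 30, 782]) [ 482.  -117.1   53. ]
([89.8, 308.9], [73, 294, 35, 31, 763]) [457.4  25.6  53. ]
t 10.45 pos [ 480.6 -114.5  107.1] F [0.06 0.77 0.15] w 0.1 q6 1.11
axes x,y,z: [[-0.932, 0.361, 0.001], [-0.001, 0.0, -1.0], [-0.361, -0.932, 0.0]]
shift cm [-0.04  3.31  0.09] dist 33.0
```

View pics/e_wrist.png

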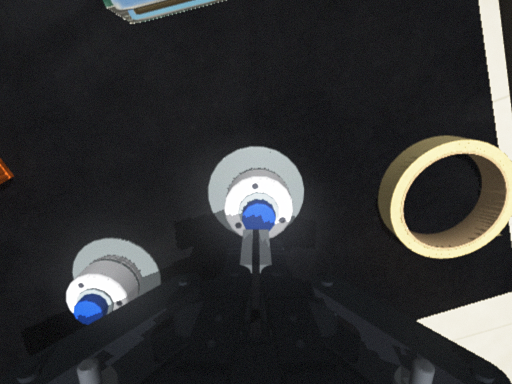

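C's key is at (258,215), about 2 mm to the right of the tips. I correct for that, descend and press.

```bash
f(){ grep -E 'clock|position|contact' | tr '\n' ' '; echo; }
python3 -m inch '[[0,-0.1,1.2,0.17,0,0,0],[0,-0.1,2.4,0.17,0,0,0],[0,-0.1,3.1,0.17,0,0,0],[0,-0.1,3.35,0.17,0,0,0],[0,-0.1,3.35,0.17,0,0,0],[0,-0.1,3.35,0.17,0,0,0]]' | f
python3 -m inch '[[0,0,0.03,0,0,0,0],[0,0,0.06,0,0,0,0],[0,0,0.09,0,0,0,0],[0,0,0.09,0,0,0,0]]' | f
python3 -m inch '[[0,0,0.03,0,0,0,0],[0,0,0.03,0,0,0,0]]' | f
python3 -m inch '[[0,0,0.03,0,0,0,0],[0,0,0.03,0,0,0,0]]' | f
python3 -m inch '[[0,0,0.03,0,0,0,0],[0,0,0.03,0,0,0,0]]' | f
python3 -m inch '[[0,0,0.03,0,0,0,0],[0,0,0.03,0,0,0,0]]' | f
python3 -m inch '[[0,0,0.03,0,0,0,0],[0,0,0.03,0,0,0,0]]' | f
python3 -m inch '[[0,0,0.03,0,0,0,0],[0,0,0.03,0,0,0,0]]' | f
python3 -m inch '[[0,0,0.03,0,0,0,0],[0,0,0.03,0,0,0,0]]' | f
```

```text
clock: 10.95 position: [481.5, -116.9, 74.1] contact_force: [-0.3, -0.3, -0.2] 
clock: 11.28 position: [481.3, -117.4, 73.2] contact_force: [0.1, -1.0, -0.6] 
clock: 11.45 position: [481.2, -117.4, 72.7] contact_force: [0.8, 0.3, 0.4] 
clock: 11.62 position: [481.1, -117.4, 72.3] contact_force: [-0.4, -0.2, 0.5] 
clock: 11.78 position: [481.1, -117.4, 72.0] contact_force: [-0.7, 0.7, 0.4] 
clock: 11.95 position: [481.1, -117.4, 71.8] contact_force: [-0.3, 0.7, 1.7] 
clock: 12.12 position: [481.2, -117.4, 71.5] contact_force: [-0.9, -0.1, 2.4] 
clock: 12.28 position: [481.2, -117.4, 71.3] contact_force: [-1.2, 1.0, 2.8] 
clock: 12.45 position: [481.2, -117.4, 71.0] contact_force: [-1.6, 0.5, 4.4]
```

```bash
f(){ grep -E 'clock|position|contact' | tr '\n' ' '; echo; }
python3 -m inch '[[0,0,0.03,0,0,0,0],[0,0,0.03,0,0,0,0]]' | f
python3 -m inch '[[0,0,0.03,0,0,0,0],[0,0,0.03,0,0,0,0]]' | f
python3 -m inch '[[0,0,0.03,0,0,0,0],[0,0,0.03,0,0,0,0]]' | f
python3 -m inch '[[0,0,0.03,0,0,0,0],[0,0,0.03,0,0,0,0]]' | f
```

```text
clock: 12.62 position: [481.2, -117.3, 70.4] contact_force: [-1.0, -0.1, -0.3] 
clock: 12.78 position: [481.0, -117.3, 69.8] contact_force: [0.4, -0.0, 0.3] 
clock: 12.95 position: [481.0, -117.3, 69.6] contact_force: [-0.6, 1.2, -0.4] 
clock: 13.12 position: [481.1, -117.3, 69.5] contact_force: [0.0, 0.4, 0.4]
```

C clicked at about 4.5 N, B at about 6.5 N and A at about 10 N, so A is the stiffest. I return above A with the gripper open.

```bash
python3 -m inch '[[0,0,-1.5,0,0,0,0],[0,0,-4.5,0,0,0,0],[0.3,1.3,-5.5,-3.5,0,0,0],[1,2.7,-5.5,-7.2,0,0,0],[1,4.1,-5.5,-11,0,0,0],[1,5.5,-5.5,-14.7,0,0,0],[1,6.9,-5.5,-18.4,0,0,0],[1,8.3,-5.5,-22,0,0,0],[1,9.7,-5.5,-25.7,0,0,0],[1,11,-5.5,-29.2,0,0,0],[1,11.73,-5.5,-31.11,0,0,0],[1,11.73,-5.5,-31.11,0,0,0],[1,11.73,-5.5,-31.11,0,0,0],[1,11.73,-5.5,-31.11,0,0,0]]'
python3 - <<'E'
from h import *
p=arm.camera_params("wrist"); im=arm.get_image("wrist"); cv2.imwrite("pics/f_wrist.png",im[:,:,::-1])
for b in blobs(im,(100,120,60),(125,255,255),60): print(b,atz("wrist",*b[0],49,p).round(1))
plan(484.2,215.3,21)
for n in ("top","side"):
    im=arm.get_image(n);cv2.imwrite(f"pics/f_{n}.png",im[:,:,::-1])
    for b in blobs(im,(100,120,60),(125,255,255)):
        x,y=b[0]
        if (n=="top" and 205<y<250 and x>200) or (n=="side" and y>180 and x<230): print(n,b, atz(n,x,y,48).round(1))
E
```

```text
clock: 14.28
position: [484.1, 214.5, 124.3]
ee_rot: [-0.13, -0.695, 0.695, 0.131]
contact_force: [-0.4, -0.4, -1.0]
gripper_width: 85.5
([502.7, 156.4], [491, 140, 21, 33, 512]) [456.8  41.1  49. ]
([254.0, 207.1], [239, 192, 30, 31, 685]) [484.4 215.7  49. ]
t 14.33 pos [484.2 214.1 124.4] F [ 0.5  -0.27  0.31] w 85.5 q6 0.48
axes x,y,z: [[-0.932, 0.363, 0.001], [-0.001, -0.001, -1.0], [-0.363, -0.932, 0.001]]
shift cm [ 0.04 10.34 -0.12] dist 103.0
top ([328.8, 225.3], [326, 222, 7, 7, 36]) [ 480.  -115.1   48. ]
top ([283.9, 232.9], [281, 230, 7, 7, 35]) [453.6  32.6  48. ]
side ([209.0, 188.6], [206, 186, 7, 6, 38]) [484.3 215.7  48. ]
side ([200.4, 223.7], [196, 220, 9, 8, 58]) [453.6  32.3  48. ]
side ([214.6, 260.4], [210, 256, 10, 10, 76]) [ 480.4 -116.8   48. ]
```

View pics/f_wrist.png

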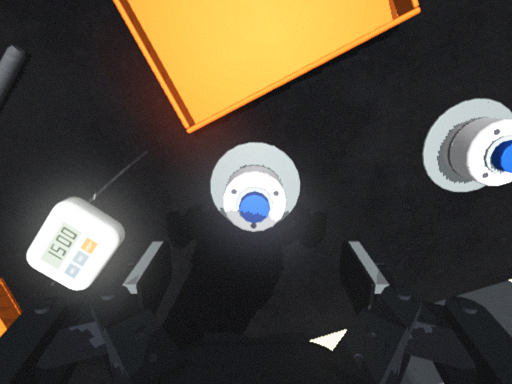

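```bash
python3 -c "
import cv2,numpy as np
a=cv2.imread('pics/a_side.png')[170:295,170:260];b=cv2.imread('pics/f_side.png')[170:295,170:260]
cv2.imwrite('pics/cmp.png',cv2.resize(np.hstack([a,b]),None,fx=4,fy=4,interpolation=cv2.INTER_CUBIC))"
```

```text
(no output)
```

View pics/cmp.png

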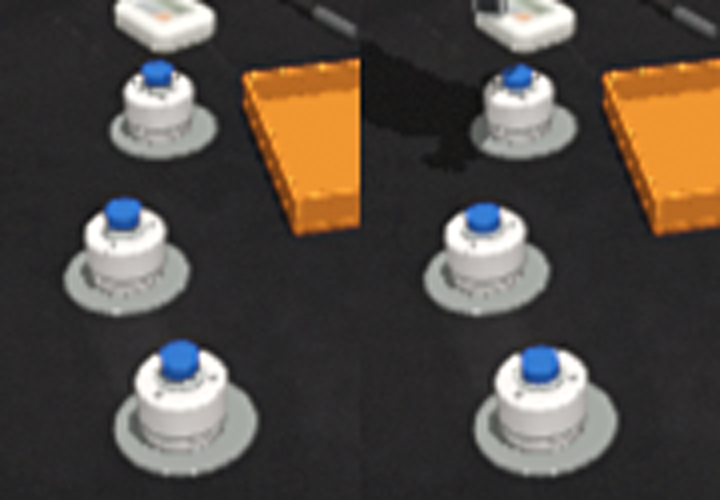

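The comparison shows all three keys about one pixel (roughly 4 mm) lower than at the start, so they are latched. A's key is at (254,207) in the wrist view, midway between the jaws. I descend and grip.

```bash
python3 -m inch '[[1,0.05,2.5,-0.14,0,0,0],[1,0.05,5,-0.14,0,0,0],[1,0.05,7.5,-0.14,0,0,0],[1,0.05,9.2,-0.14,0,0,0],[1,0.05,10.3,-0.14,0,0,0],[1,0.05,10.3,-0.14,0,0,0],[1,0.05,10.3,-0.14,0,0,0]]'
python3 - <<'E'
from h import *
im=arm.get_image("wrist"); cv2.imwrite("pics/g_wrist.png",im[:,:,::-1])
E
```

```text
clock: 15.02
position: [484.7, 215.7, 21.4]
ee_rot: [-0.13, -0.695, 0.695, 0.131]
contact_force: [0.0, 0.6, -0.1]
gripper_width: 85.5
```

View pics/g_wrist.png

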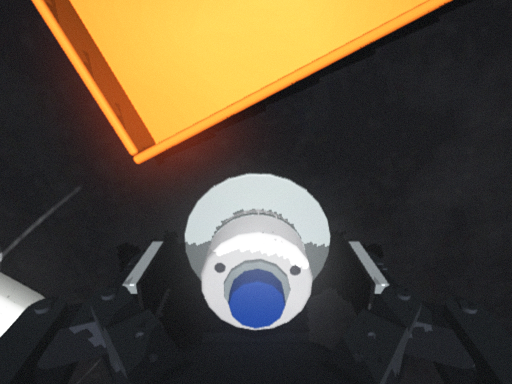

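The switch is centred between the pads (housing at about (257,275)). I close the jaws.

```bash
python3 -m inch '[[0.7,0,0,0,0,0,0],[0.5,0,0,0,0,0,0],[0.4,0,0,0,0,0,0],[0.4,0,0,0,0,0,0],[0.3,0,0,0,0,0,0],[0.3,0,0,0,0,0,0],[0.3,0,0,0,0,0,0],[0.3,0,0,0,0,0,0]]'
python3 -m inch '[[0.3,0,-0.3,0,0,0,0],[0.3,0,-0.8,0,0,0,0],[0.3,0,-2,0,0,0,0],[0.3,0,-4,0,0,0,0],[0.3,0,-6,0,0,0,0],[0.3,0,-6,0,0,0,0],[0.3,0,-6,0,0,0,0]]'
python3 - <<'E'
from h import *
im=arm.get_image("wrist"); cv2.imwrite("pics/h_wrist.png",im[:,:,::-1])
im=arm.get_image("side"); cv2.imwrite("pics/h_side.png",cv2.resize(im[130:280,160:320,::-1],None,fx=4,fy=4))
# tray from side & top corners
for n in ("top","side"):
    for r in arm.masks_of("reject_tray",n):
        v,u=np.nonzero(r["mask"]); m=r["mask"].astype(np.uint8)
        c=max(cv2.findContours(m,0,2)[0],key=cv2.contourArea)
        q=cv2.approxPolyDP(cv2.convexHull(c),5,True)[:,0]
        print(n,r["conf"],[ (a.tolist(),atz(n,*a,28).round(0)[:2].tolist(),atz(n,*a,0).round(0)[:2].tolist()) for a in q])
plan(632.5,159.5,81)
E
```

```text
clock: 15.73
position: [485.0, 216.9, 22.9]
ee_rot: [0.131, 0.695, -0.695, -0.13]
contact_force: [-0.8, -0.9, 5.3]
gripper_width: 48.0
clock: 16.32
position: [484.9, 217.0, 82.7]
ee_rot: [0.131, 0.696, -0.694, -0.13]
contact_force: [-0.3, 0.4, -2.5]
gripper_width: 48.6
top 0.88 [([270, 157], [710.0, 78.0], [716.0, 77.0]), ([272, 199], [567.0, 71.0], [570.0, 69.0]), ([237, 202], [556.0, 188.0], [559.0, 189.0]), ([220, 194], [582.0, 245.0], [585.0, 247.0]), ([218, 160], [698.0, 254.0], [703.0, 256.0])]
top 0.69 [([286, 222], [491.0, 24.0], [492.0, 22.0]), ([293, 238], [438.0, 1.0], [439.0, -2.0]), ([281, 245], [414.0, 41.0], [415.0, 38.0]), ([272, 230], [464.0, 71.0], [465.0, 69.0])]
side 0.9 [([276, 183], [698.0, 258.0], [709.0, 310.0]), ([295, 220], [704.0, 42.0], [716.0, 82.0]), ([244, 227], [565.0, 30.0], [570.0, 70.0]), ([231, 189], [552.0, 240.0], [556.0, 291.0])]
side 0.62 [([197, 149], [455.0, 580.0], [454.0, 648.0]), ([194, 164], [441.0, 443.0], [440.0, 504.0]), ([177, 162], [382.0, 469.0], [377.0, 532.0]), ([182, 147], [397.0, 609.0], [394.0, 679.0])]
t 16.52 pos [483.8 216.   80.5] F [-0.69 -0.15 -1.74] w 48.5 q6 0.47
axes x,y,z: [[-0.932, 0.363, 0.001], [-0.002, -0.002, -1.0], [-0.363, -0.932, 0.002]]
shift cm [-15.9   -0.08  -0.12] dist 159.0
```

View pics/h_wrist.png

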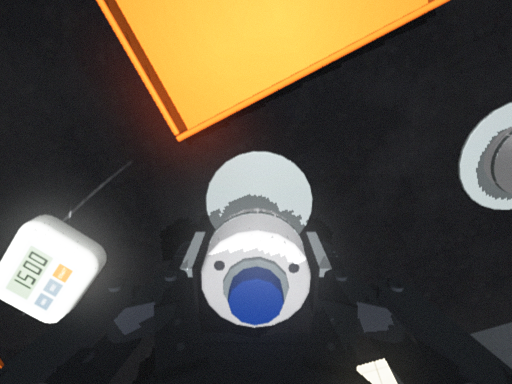

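View pics/h_side.png

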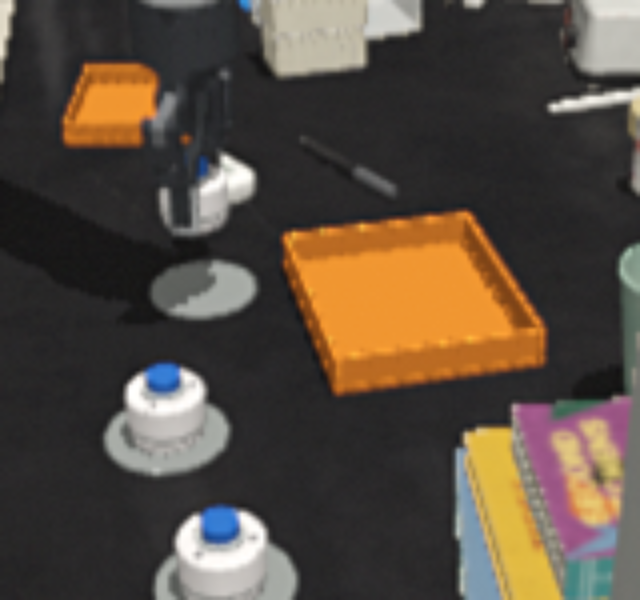

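The switch is lifted upright, and the pad at about (258,200) is empty. I carry it over the tray.

```bash
python3 -m inch '[[0.3,-1,0,0,0,0,0],[0.3,-3,0,0,0,0,0],[0.3,-5.5,0,-0.1,0,0,0],[0.3,-8,0,-0.15,0,0,0],[0.3,-10.5,0,-0.2,0,0,0],[0.3,-13,0,-0.25,0,0,0],[0.3,-15,0,-0.3,0,0,0],[0.3,-15.95,0,-0.3,0,0,0],[0.3,-15.95,0,-0.3,0,0,0],[0.3,-15.95,0,-0.3,0,0,0],[0.3,-15.95,0,-0.3,0,0,0]]'
python3 - <<'E'
from h import *
p=arm.camera_params("wrist");im=arm.get_image("wrist"); cv2.imwrite("pics/i_wrist.png",im[:,:,::-1])
im=arm.get_image("top"); cv2.imwrite("pics/i_top.png",cv2.resize(im[130:250,190:350,::-1],None,fx=5,fy=5))
print({k:np.array(v).tolist() for k,v in p.items()})
plan(633.5,161,81)
E
```

```text
clock: 17.43
position: [633.3, 161.6, 81.0]
ee_rot: [-0.13, -0.695, 0.695, 0.131]
contact_force: [-0.5, -0.4, -1.0]
gripper_width: 48.7
{'fx': 291.405417235253, 'fy': 291.405417235253, 'cx': 255.32965804810704, 'cy': 188.14331775008836, 'rvec': [-1.6612343272475132, 2.428574345159001, 0.37705585328613356], 'tvec': [380.23738560586406, 518.3255717878066, 381.09201962982047]}
t 17.53 pos [633.4 162.   81.6] F [ 0.67 -0.95 -1.13] w 47.7 q6 0.7
axes x,y,z: [[-0.932, 0.361, 0.001], [-0.001, -0.0, -1.0], [-0.361, -0.932, 0.0]]
shift cm [-0.05  0.06  0.09] dist 1.0
```

View pics/i_wrist.png

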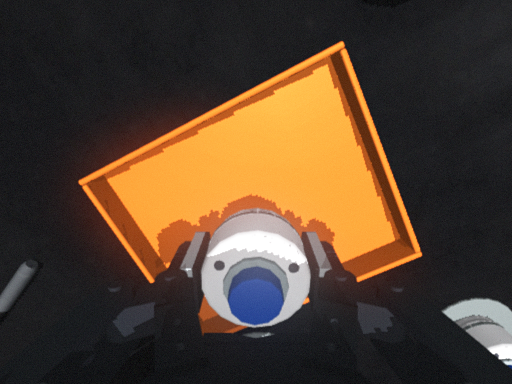

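View pics/i_top.png

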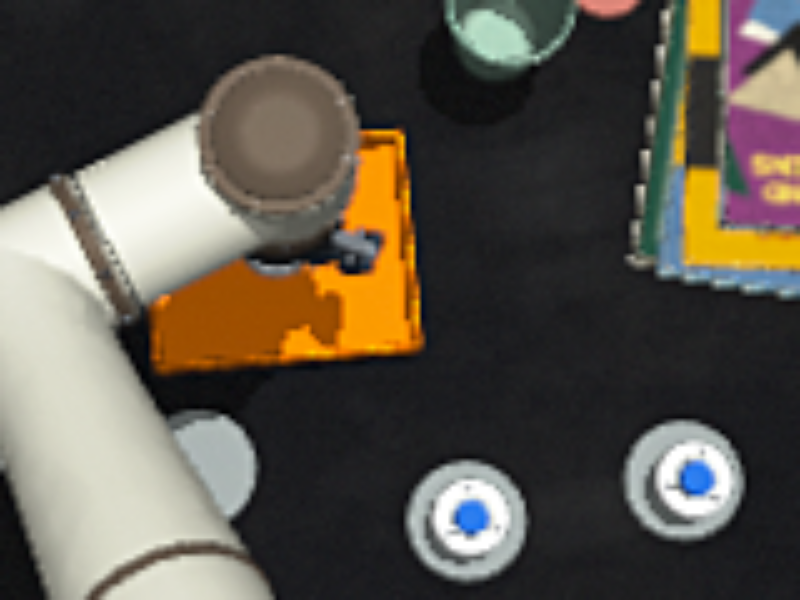

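The wrist view shows the switch held over the tray, with rim corners at (82,182), (342,45) and (420,255). I compute the tray centre from these.

Run:
```python
from h import *
P=[atz("wrist",u,v,28)[:2] for u,v in ((82,182),(342,45),(420,255))]
print(np.round(P,1),np.linalg.norm(P[0]-P[1]),np.linalg.norm(P[1]-P[2]),"centre",(P[0]+P[2])/2)
```

```text
[[697.  255.7]
 [713.5  79.8]
 [567.1  66.1]] 176.61987242689514 147.02137958323235 centre [632.05642667 160.90687259]
```

```bash
f(){ grep -E 'clock|position|contact' | tr '\n' ' '; echo; }
python3 -m inch '[[0.3,0,1.5,0.08,0,0,0],[0.3,0,3,0.08,0,0,0],[0.3,0,4.2,0.08,0,0,0],[0.3,0,4.9,0.08,0,0,0],[0.3,0,5.3,0.08,0,0,0],[0.3,0,5.4,0.08,0,0,0],[0.3,0,5.4,0.08,0,0,0],[0.3,0,5.4,0.08,0,0,0]]' |f
python3 -m inch '[[0.3,0,0.07,0,0,0,0],[0.3,0,0.07,0,0,0,0],[0.3,0,0.07,0,0,0,0]]'|f
python3 -m inch '[[0.3,0,0.07,0,0,0,0],[0.3,0,0.07,0,0,0,0],[0.3,0,0.07,0,0,0,0]]'|f
python3 -m inch '[[0.3,0,0.07,0,0,0,0],[0.3,0,0.07,0,0,0,0],[0.3,0,0.07,0,0,0,0]]'|f
```

```text
clock: 18.2 position: [634.6, 161.1, 28.3] contact_force: [-0.3, -0.1, -1.4] 
clock: 18.45 position: [634.2, 160.9, 27.4] contact_force: [0.2, -0.2, -1.0] 
clock: 18.7 position: [634.0, 160.8, 26.2] contact_force: [0.5, 0.5, -1.0] 
clock: 18.95 position: [634.0, 160.8, 25.4] contact_force: [0.2, 0.4, -1.9]
```

```bash
f(){ grep -E 'clock|position|contact' | tr '\n' ' '; echo; }
python3 -m inch '[[0.3,0,0.05,0,0,0,0],[0.3,0,0.05,0,0,0,0],[0.3,0,0.05,0,0,0,0]]'|f
python3 -m inch '[[0.3,0,0.05,0,0,0,0],[0.3,0,0.05,0,0,0,0],[0.3,0,0.05,0,0,0,0]]'|f
python3 -m inch '[[0.3,0,0.05,0,0,0,0],[0.3,0,0.05,0,0,0,0],[0.3,0,0.05,0,0,0,0]]'|f
```

```text
clock: 19.2 position: [634.0, 160.8, 25.0] contact_force: [-0.5, -0.0, -1.9] 
clock: 19.45 position: [634.0, 160.8, 24.5] contact_force: [-0.8, -0.4, -1.7] 
clock: 19.7 position: [634.1, 160.9, 24.0] contact_force: [-0.3, 0.1, -0.9]
```

```bash
f(){ grep -E 'clock|position|contact' | tr '\n' ' '; echo; }
python3 -m inch '[[0.3,0,0.04,0,0,0,0],[0.3,0,0.04,0,0,0,0],[0.3,0,0.04,0,0,0,0]]'|f
python3 -m inch '[[0.3,0,0.04,0,0,0,0],[0.3,0,0.04,0,0,0,0],[0.3,0,0.04,0,0,0,0]]'|f
```

```text
clock: 19.95 position: [634.1, 160.9, 24.0] contact_force: [-1.2, 0.2, 1.2] 
clock: 20.2 position: [634.1, 160.9, 24.0] contact_force: [-2.8, -1.1, 5.8]
```

The switch is on the tray floor. I ease off, open and lift.

```bash
python3 -m inch '[[0.3,0,-0.06,0,0,0,0],[0.5,0,-0.06,0,0,0,0],[0.65,0,-0.06,0,0,0,0],[0.8,0,-0.06,0,0,0,0],[1,0,-0.06,0,0,0,0],[1,0,-0.06,0,0,0,0],[1,0,-0.06,0,0,0,0],[1,0,-0.06,0,0,0,0]]'
python3 - <<'E'
from h import *
im=arm.get_image("wrist"); cv2.imwrite("pics/j_wrist.png",im[:,:,::-1])
E
```

```text
clock: 20.87
position: [634.1, 160.9, 23.7]
ee_rot: [-0.13, -0.695, 0.695, 0.13]
contact_force: [-0.4, -0.5, -0.2]
gripper_width: 85.7
```

View pics/j_wrist.png

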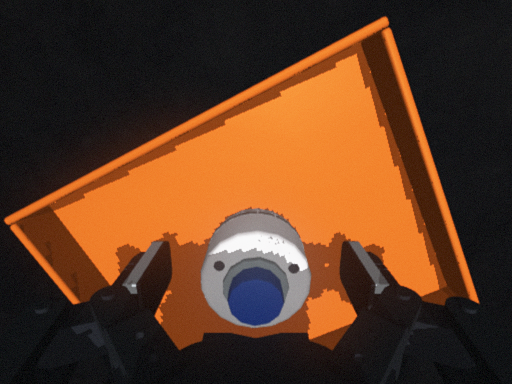

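The switch is free between the open jaws, standing upright. I lift straight up and back away toward the robot, so the arm clears the view.

```bash
python3 -m inch '[[1,0,-1.5,0,0,0,0],[1,0,-4,0,0,0,0],[1,0,-7.5,0,0,0,0],[1,0,-11,0,0,0,0],[1,0,-15,0,0,0,0],[1,1,-18,-3,0,0,0],[1,2,-20,-7,0,0,0],[1,3,-20,-11,0,0,0],[1,4,-20,-15,0,0,0],[1,5,-20,-19,0,0,0],[1,6,-20,-23,0,0,0],[1,6,-20,-23,0,0,0],[1,6,-20,-23,0,0,0],[1,6,-20,-23,0,0,0]]'
python3 - <<'E'
from h import *
for n in ("top","side"):
    im=arm.get_image(n);cv2.imwrite(f"pics/k_{n}.png",im[:,:,::-1])
    for b in blobs(im,(100,120,60),(125,255,255)):
        x,y=b[0]
        if (n=="top" and 150<y<250 and 200<x<350) or (n=="side" and y>170 and x<290): print(n,b, atz(n,x,y,48).round(1))
E
```

```text
clock: 22.08
position: [661.1, 396.9, 223.0]
ee_rot: [-0.13, -0.695, 0.695, 0.13]
contact_force: [-0.3, -1.0, 0.7]
gripper_width: 85.5
top ([325.0, 172.0], [325, 168, 1, 9, 9]) [ 657.5 -104.4   48. ]
top ([245.1, 178.5], [242, 176, 7, 6, 33]) [632.6 161.8  48. ]
top ([345.5, 185.0], [339, 185, 14, 1, 14]) [ 614.4 -172.2   48. ]
top ([328.8, 225.2], [326, 222, 7, 7, 38]) [ 480.4 -115.1   48. ]
top ([283.9, 232.9], [281, 230, 7, 7, 35]) [453.6  32.6  48. ]
side ([261.5, 194.1], [259, 192, 6, 5, 28]) [633.2 159.3  48. ]
side ([200.4, 223.7], [196, 220, 9, 8, 58]) [453.6  32.3  48. ]
side ([214.5, 260.5], [210, 256, 10, 10, 75]) [ 480.1 -117.1   48. ]
```

View pics/k_top.png

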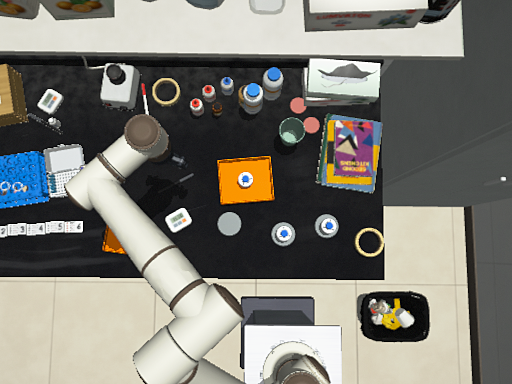

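View pics/k_side.png

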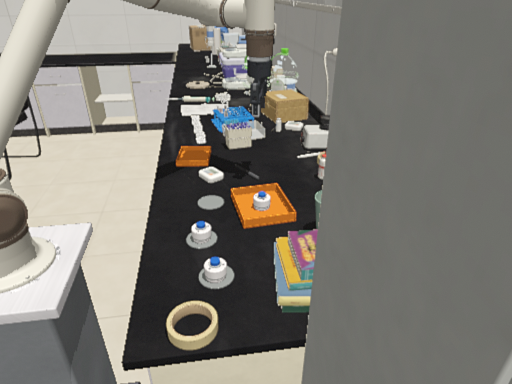

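The top view shows the switch upright at (245,178), in the middle of the large tray. The left pad (229,224) is empty, the other two switches are at (284,233) and (327,226), and the bystanders have not moved. The arm is clear of everything, so I hand in.

```bash
python3 -c "
from bench import arm
arm.job_done()"
```

```text
the job is handed in; nothing more can be done
```

I pressed all three keys until they clicked, and set the stiffest switch upright in the middle of the large orange tray. The job was handed in at about 22 s.

| Switch (seen from the robot) | Approximate push at the click |
|---|---|
| Left | 10 N (last reading 9.5 N) |
| Middle | 6.5 N |
| Right | 4.5 N |

- **Force limit:** no reading while pressing went above about 9.5 N. Forces were only read at the end of each small step, with noise of about 0.5–1 N.
- **Placing:** the final top and side views put the switch at about (633, 160.5), upright. That is within 2 mm of the tray centre I estimated from the images, (632–634, 160–162). It was lowered until it touched the tray floor before release.
- **Keys latched:** after pressing, the side view showed all three keys about one pixel (roughly 4 mm) lower than at the start. The force also dropped at each click.
- **Other things:** the other two switches measured within about 1 mm of where they started. The timer, beaker and tape roll looked unmoved, though I judged those by eye only.

No check failed. In some calls the network mistook a switch for the timer, beaker or tray; I ignored those reports because they did not match the pictures.

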